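# Pack up the three-tier tray tower

## Task

Build the tray tower on the deep tray where it stands, working from the bottom up: first stand the lidded tin in the deep tray, then seat the tray with the dividing wall squarely on it, then the shallow tray with the knob squarely on that, and last lay the bottle cap, top up, on the floor of the shallow tray. Leave the whistle, the ball and the spring grip where they are.

Things in the scene. Friction and masses are not known exactly. Their poses are not given: they have to be found in the camera images.
- deep: Deep tray: open frosted-plastic tray, fixed to the ledge, the deepest and the only one with no divider or knob. Sizes in mm: 150 (x) by 120 (y) by 64 high, walls 4, inside 142 by 112, inner floor 10 above the underside. Origin: centre of the underside, on the ledge; x along the length, z up. The middle tray sits on its rim.
- mid_grip (a point): Middle tray, loose, frosted, 160 g: 150 by 120 mm, 46 high, floor at 10; grey dividing wall across its middle along y, 12 thick, top at 38: pinch it to lift. Point: mid-divider, 30 above underside; x along the length, z up. Its foot, 6 deep, drops into the tray below with 4 play a side; the edge rests on the rim. Seated (either way round): point 88 above the deep tray's origin.
- top_knob (a point): Shallow tray, loose, frosted plastic, 130 g: 150 by 120 mm, 26 high, floor at 10; round upright grey knob 22 in diameter in the middle, from the floor up to 46 above the underside: lift by it. Point: on the knob's axis, 34 above the underside; x along the length, z up. Same foot as the middle tray. Seated (either way round): point 44 above the middle tray's point.
- tin_center (a point): A round lidded aluminium tin, 44 mm in diameter, 34 high, lid firmly on, loose, about 70 g. The point is its centre, half-way up; z up. It fits under the middle tray when it stands on the deep tray's floor; its centre is then 27 above the deep tray's origin.
- cap_center (a point): A large orange plastic bottle cap, 34 mm in diameter, 18 high, lying closed top up, loose, 15 g. The point is its centre, half-way up; z up. Lying on the shallow tray's floor its centre is 15 below the shallow tray's point; it fits on either side of the knob, about 42 from it along the tray's x.
- whistle_center (a point): Bystander: a clear plastic whistle about 53 mm long, 18 wide, 22 high, loose. The point is about its centre. To be left where it is.
- ball_center (a point): Bystander: a yellow hard silicone ball, 46 mm in diameter, stuck in a dark rubber rest 52 wide, 52 high in all, loose. The point is the ball's centre. To be left where it is.
- grip: Bystander: a steel spring hand grip with two black handles, lying flat, about 135 mm long (x), 104 wide (y), 20 high, loose. Origin: its underside, near the middle. To be left where it is.
There are look-alikes about, which are no part of the job. What is shaped like the deep but orange or purple is not meant.

How it is judged:
By the outcome, as a careful person would: the job done as asked, in the order asked, and still so for the second after the job is handed in, with the robot touching nothing.
It also fails if it takes over 122 s, if anything falls off the work surface, if the arm or the gripper's body presses on something with over 40 N, if the wrist force passes 120 N, or if a joint passes its speed limit or range.

## Robot

A 6-joint arm with a two-finger parallel gripper is mounted at the origin on the work surface. World frame = base frame: x ahead of the robot, y to its left, z up, the work surface at z = 0. Lengths are in m, angles in rad, forces in N, time in s.
With the tool pointing down it reaches from about 0.375 to 0.9 m from the base axis. Payload 3.1 kg.
Tool frame: the origin (TCP) lies on the centre line of the jaws, within the pads' length; the fingertips stand ahead of it and the grasp point (between the pads) lies 3 mm ahead of it (robot.tip_reach is the z of the fingertips in the tool frame, in m); z points along the fingers, y is the line along which they close (so a half turn about z gives the same grasp; the last joint's range is limited). The gripper opens to 87 mm and grips with 3 to 60 N. Pads are 19 mm wide; open, the fingers measure 117 mm over their backs; the gripper's body (75 mm by 190 mm) begins 51 mm behind the grasp point.
Start: joints at [-1.47, 0.527, 1.433, -0, 1.181, -0.178], TCP at [0.173, -0.601, 0.245] pointing down, gripper open.
Joint ranges: [-3.08, 3.08], [-0.75, 2.2], [0.22, 2.44], [-1.43, 4.57], [0, 2.65], [-2.85, 2.85]. Speed limits (rad/s): [2.79, 2.79, 3.14, 3.14, 3.14, 3.14].

## Interface

Orientations are given as a unit quaternion [x, y, z, w].
In Python, from rig import sensors, eyes, ticket, robot gives the robot as it stands.
- The arm moves only by the tool drive_tool, never from a script. Its argument "deltas" is a list that holds one entry, the list of rows, each a list of 6 numbers: the shift along the tool's x, y, z in mm, then the turn, a rotation vector about the tool's x, y, z in rad. A call has 1 to 8 rows; each row shifts and turns the commanded pose from where the row before left it, along the tool's axes as they then stand; what a row does not reach is not made up. A row lasts 1/12 s, in which the tool goes at most 41.7 mm and 7.16 degrees, less where a joint would pass 70% of its speed; a pose out of reach is approached as far as the arm can. A call is refused whole if a number of a shift passes 41.7 or a number of a turn 0.125, either way. A call with a gripper value outside its range is refused whole. "gripper" is the opening in per cent of the stroke, from 0 (shut) to 100 (fully open), set as the call begins (left out, the last holds). The fingers move at their own pace and stop on an object; "squeeze" is the grip in N (left out, the last holds). Time passes only in rows, so rows that do not move let the fingers close. It gives the time, the measured TCP pose, the force, the opening and the grip force at its end, in the units of the state.
- sensors.get_obs(): the state, without advancing time (a new reading comes with each control period).
- eyes.camera(name): name is "side" or "top" or "wrist"; returns a dict with "img" (420x560x3 uint8, red, green, blue), "fov_y" (degrees; the focal length in pixels is half the picture's height over the tangent of half this angle, whatever the lens; pixels are square), "cx", "cy" (the principal point, pixels), "D" ([k1, k2, p1, p2, k3] as OpenCV has them; the pictures are not rectified), "xyz" and "attitude" of the camera in the world; the wrist camera has in their place "hand_eye" (4x4, takes a point from camera to tool coordinates, whose origin is the TCP and whose axes are the flange's). Camera axes: x right, y up, looking along -z (the intrinsics and any distortion apply to the point x, -y, -z); pixel columns grow to the right and rows downward; lengths in m; the calibration is good to about 2 mm. A picture is of the moment at which its call begins: read the wrist's pose just before it. There is no depth.
- ticket.hand_in(): hands the job in; it is judged then, once.
The state is a dict: "time": time; "q": joint angles; "joint_velocities": joint speeds; "joint_torque": joint torques, N m; "position": TCP position; "tool_rot": TCP orientation; "ft_force": force on the tool from outside, world axes, zero at the start; "moment": the same for the moment, N m; "grip_width": finger opening in m; "grip_force": force on a finger pad.
Only numpy, scipy, OpenCV 4.12 (cv2) and the standard library are available. Lean on these libraries where they do the work, as an engineer would, in place of code of your own. Each camera call takes 0.05 s, during which the arm holds its last target. There are 200 camera calls.

## Working session

There is one attempt and no reset: what is moved stays moved. The work goes in short steps, Python scripts to look and compute and a tool call to move; the robot and the scene stay as the last step left them, time stands still between calls to the robot, and variables do not carry over. Pictures are saved under pics/ and viewed, at most 14 in all, crops included, and the job is handed in when it is done.

Besides the shell and the picture viewer there is one more tool, called after "Emit:" as name(argument=value, ...) on one line, values as JSON. drive_tool: Moves the arm, as the interface text tells. Its arguments: {"type":"object","properties":{"deltas":{"type":"array"},"gripper":{"type":"number"},"squeeze":{"type":"number"}},"required":["deltas"]}

```bash
ls; mkdir -p pics; cat > h.py <<'E'
import numpy as np, cv2
from scipy.spatial.transform import Rotation as R
from rig import sensors, eyes, ticket, robot
def cam(name):
    o=sensors.get_obs(); c=eyes.camera(name)
    if name=='wrist':
        T=np.eye(4);T[:3,:3]=R.from_quat(o['tool_rot']).as_matrix();T[:3,3]=o['position']
        M=T@np.array(c['hand_eye'])
    else:
        M=np.eye(4);a=np.array(c['attitude'])
        M[:3,:3]=a if a.shape==(3,3) else R.from_quat(a).as_matrix();M[:3,3]=c['xyz']
    f=210/np.tan(np.radians(c['fov_y'])/2)
    return dict(img=c['img'],M=M,K=np.array([[f,0,c['cx']],[0,f,c['cy']],[0,0,1]]),D=np.array(c['D'],float))
def save(c,fn,crop=None,s=1):
    im=c['img'][:,:,::-1]
    if crop: x0,y0,x1,y1=crop; im=im[y0:y1,x0:x1]
    cv2.imwrite('pics/'+fn,cv2.resize(im,None,fx=s,fy=s,interpolation=cv2.INTER_CUBIC))
def w(c,px,z):
    p=cv2.undistortPoints(np.array(px,float).reshape(-1,1,2),c['K'],c['D']).reshape(-1,2)
    d=np.c_[p[:,0],-p[:,1],-np.ones(len(p))]@c['M'][:3,:3].T
    o=c['M'][:3,3]; z=np.broadcast_to(z,len(p))
    return o+d*((z-o[2])/d[:,2])[:,None]
def pr(c,P):
    q=(np.array(P,float)-c['M'][:3,3])@c['M'][:3,:3]*[1,-1,-1]
    return cv2.projectPoints(q,np.zeros(3),np.zeros(3),c['K'],c['D'])[0].reshape(-1,2)
def draw(c,P,col=(255,0,0)):
    for a in pr(c,P): cv2.circle(c['img'],tuple(int(round(v)) for v in a),1,col,-1)
def box(x,y,z0,z1,yaw,L=.15,W=.12):
    c,s=np.cos(yaw),np.sin(yaw);o=[]
    for z in (z0,z1):
        for k in ((1,1),(1,-1),(-1,-1),(-1,1)):
            a,b=k[0]*L/2,k[1]*W/2;o.append([x+c*a-s*b,y+s*a+c*b,z])
    return np.array(o)
E
python3 - <<'E'
from h import *
import pickle
o=sensors.get_obs();print(o);print(robot.tip_reach)
for n in('top','side','wrist'):
    c=cam(n);pickle.dump(c,open(n+'.pkl','wb'));c['img']=np.array(c['img']);save(c,n+'0.png',s=1.42);print(n,c['M'].round(3),c['K'],c['D'])
E
```

```text
pics
{'time': 0.0, 'q': array([-1.46949597e+00,  5.28491019e-01,  1.43394490e+00, -5.41097142e-05,
        1.18132494e+00, -1.78503688e-01]), 'joint_velocities': array([-6.03683827e-05, -7.34540684e-04, -4.98490671e-04,  2.81356218e-05,
        1.99761582e-03, -2.97080172e-03]), 'joint_torque': array([ 1.27501571e-04, -4.40043247e+01, -1.76593262e+01,  6.34314143e-02,
        5.82387589e-02, -1.71334655e-04]), 'position': array([ 0.17254564, -0.59998965,  0.24354273]), 'tool_rot': array([ 9.90227645e-01,  1.39456214e-01,  1.68389372e-05, -1.08426288e-03]), 'ft_force': array([-0.10839912,  0.35358899,  0.14341944]), 'moment': array([ 0.00798822, -0.069826  , -0.01732308]), 'grip_force': 0.0, 'grip_width': 0.08672847982526137}
0.022
top [[ 0.018  0.987 -0.159  0.318]
 [-1.     0.016 -0.015 -0.099]
 [-0.012  0.16   0.987  1.373]
 [ 0.     0.     0.     1.   ]] [[391.36346587   0.         276.93301479]
 [  0.         391.36346587 213.33892683]
 [  0.           0.           1.        ]] [0.03683958 0.         0.         0.         0.        ]
side [[-0.923  0.266 -0.278  0.206]
 [-0.384 -0.656  0.65   0.721]
 [-0.009  0.706  0.708  0.929]
 [ 0.     0.     0.     1.   ]] [[456.20253195   0.         287.485298  ]
 [  0.         456.20253195 206.86909713]
 [  0.           0.           1.        ]] [-0.12707225  0.          0.          0.          0.        ]
wrist [[ 0.276  0.933  0.231  0.234]
 [-0.961  0.269  0.065 -0.581]
 [-0.001 -0.24   0.971  0.385]
 [ 0.     0.     0.     1.   ]] [[356.52969286   0.         278.61314477]
 [  0.         356.52969286 209.02027255]
 [  0.           0.           1.        ]] [0.03085059 0.         0.         0.         0.        ]
```

View pics/top0.png

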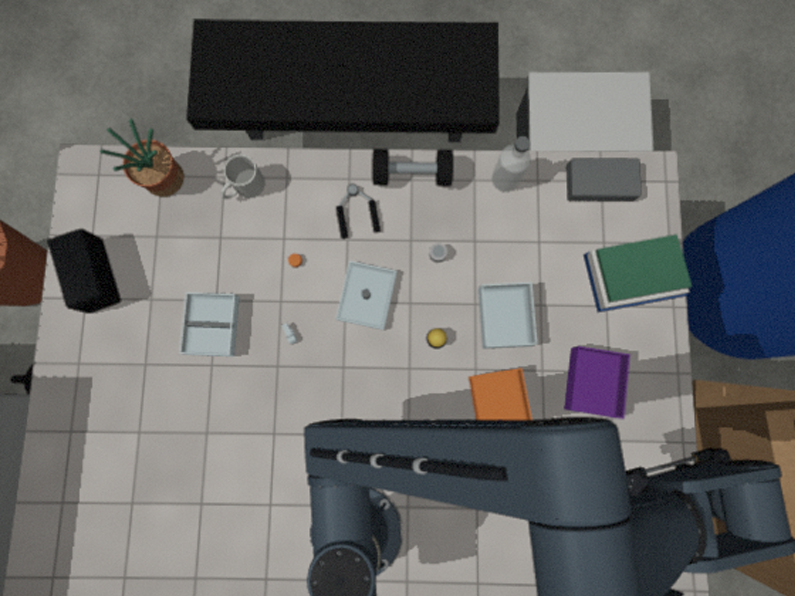

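View pics/side0.png

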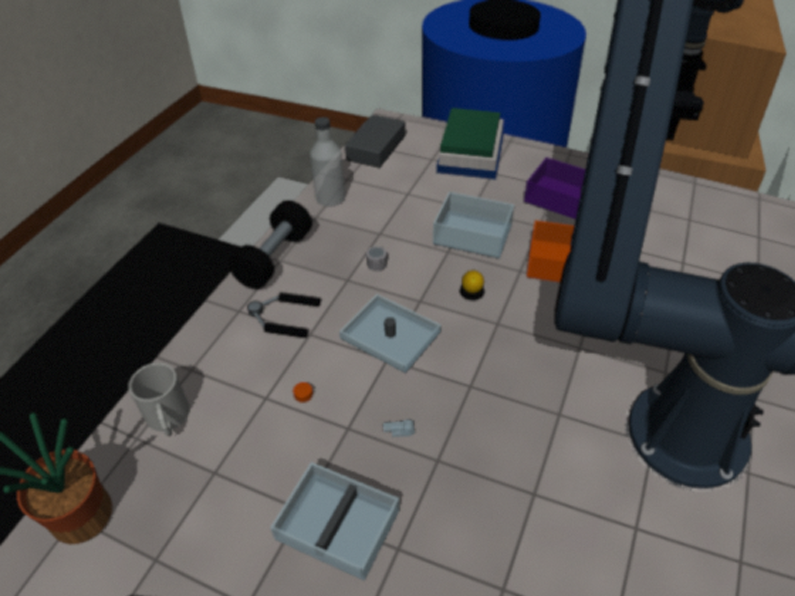

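The top view (1.42x) shows three frosted trays. The one at (507,316) is empty with no divider, so it is the deep tray; the orange one at (500,395) and the purple one at (597,382) are look-alikes. The one with the divider at (209,324) is the middle tray, and the one with the knob at (367,295) is the shallow tray. The tin is at (438,252), the cap at (296,261), the ball at (437,338), the whistle at (290,332) and the grip at (358,210). I'll confirm these in one enlarged crop.

```bash
python3 - <<'E'
from h import *
import pickle
c=pickle.load(open('top.pkl','rb'));save(c,'topcrop.png',(120,150,390,260),2.95)
E
```

```text
(no output)
```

View pics/topcrop.png

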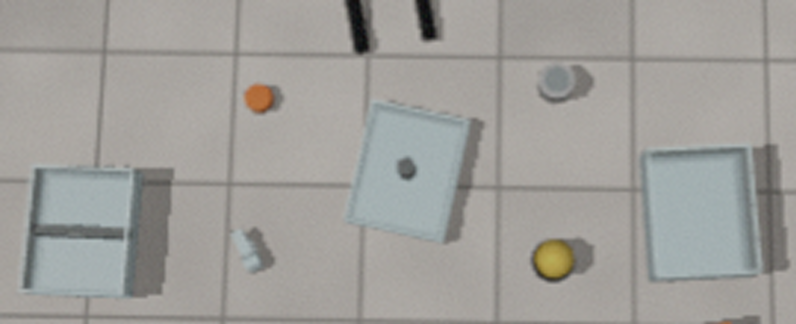

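The crop confirms it: the divider tray is at (80,232), the knob tray at (407,170), the empty frosted tray at (703,213), the tin at (556,80) and the cap at (259,96).

```bash
python3 - <<'E'
from h import *
import pickle
c=pickle.load(open('top.pkl','rb'));s=pickle.load(open('side.pkl','rb'))
f=lambda p:np.array(p,float)/2.95+[120,150]
g=lambda p:np.array(p,float)/1.42
T={'mid':([(32,168),(142,168),(130,296),(22,291)],.046),'top':([(374,100),(470,120),(444,242),(345,221)],.026),'deep':([(641,152),(751,147),(760,274),(652,281)],.064)}
# side-view rim corners
S={'mid':[(312,466),(400,508),(362,576),(274,523)],'top':[(383,297),(441,330),(405,367),(341,333)],'deep':[(448,195),(514,204),(502,252),(435,240)]}
for k,(p,z) in T.items():
    P=w(c,f(p),z);e=(P[0]-P[3]+P[1]-P[2]);print(k,P.mean(0).round(4),'yaw',np.arctan2(e[1],e[0]).round(3),[np.linalg.norm(P[i]-P[i-1]).round(3) for i in range(4)])
    print('  side px sidecenter',w(s,g(S[k]),z).mean(0).round(4))
print('tin',w(c,f([(556,80)]),.034),'side',w(s,g([(377,253)]),.034));print('cap',w(c,f([(259,96)]),.018),w(s,g([(303,389)]),.018))
print('divider side',w(s,g([(356,487),(320,546)]),.038),'knob',w(s,g([(390,319)]),.046), w(c,f([(407,167)]),.046))
E
```

```text
mid [0.4746 0.3619 0.046 ] yaw -0.016 [np.float64(0.143), np.float64(0.128), np.float64(0.149), np.float64(0.124)]
  side px sidecenter [0.4726 0.3728 0.046 ]
top [ 0.5545 -0.0131  0.026 ] yaw -0.195 [np.float64(0.15), np.float64(0.118), np.float64(0.149), np.float64(0.119)]
  side px sidecenter [ 0.5498 -0.0063  0.026 ]
deep [ 0.5036 -0.3505  0.064 ] yaw 0.062 [np.float64(0.149), np.float64(0.126), np.float64(0.146), np.float64(0.122)]
  side px sidecenter [ 0.497  -0.3259  0.064 ]
tin [[ 0.66492555 -0.18688625  0.034     ]] side [[ 0.66316684 -0.18684703  0.034     ]]
cap [[0.64392509 0.1696304  0.018     ]] [[0.64279002 0.17069514 0.018     ]]
divider side [[0.4694785  0.31429215 0.038     ]
 [0.47636646 0.41906794 0.038     ]] knob [[ 0.55782151 -0.01564865  0.046     ]] [[ 0.5548321  -0.01277553  0.046     ]]
```

Emit:
drive_tool(deltas=[[[0, 0, 0, 0, 0, 0.093], [0, 0, 0, 0, 0, 0.093], [0, 0, 0, 0, 0, 0.093], [20, -16, 0, 0, 0, 0], [30, -24, 0, 0, 0, 0], [30, -24, 0, 0, 0, 0], [30, -24, 0, 0, 0, 0], [30, -24, 0, 0, 0, 0]]])

```text
time: 0.82
position: [0.3134, -0.4872, 0.2442]
tool_rot: [1.0, -0.0, -0.0, -0.0]
ft_force: [0.4, -1.2, 0.0]
grip_width: 0.0873
grip_force: 0.0
```

Emit:
drive_tool(deltas=[[[30, -24, 0, 0, 0, 0], [30, -24, 0, 0, 0, 0], [30, -24, 0, 0, 0, 0], [30, -24, 0, 0, 0, 0], [30, -24, 0, 0, 0, 0], [30, -24, 0, 0, 0, 0], [30, -24, 0, 0, 0, 0], [20, -16, 0, 0, 0, 0]]])

```text
time: 1.48
position: [0.5446, -0.3015, 0.2443]
tool_rot: [1.0, 0.001, 0.0, -0.001]
ft_force: [0.2, -0.1, 1.1]
grip_width: 0.0869
grip_force: 0.0
```

```bash
python3 - <<'E'
from h import *
import pickle
o=sensors.get_obs();print(o['time'],o['position'],R.from_quat(o['tool_rot']).as_matrix().round(3))
c=cam('wrist');pickle.dump(c,open('w1.pkl','wb'));c['img']=np.array(c['img']);save(c,'w1.png',s=1.42)
E
```

```text
1.4833 [ 0.54463576 -0.3015111   0.24426674] [[ 1.     0.003  0.001]
 [ 0.003 -1.     0.001]
 [ 0.001 -0.001 -1.   ]]
```

View pics/w1.png

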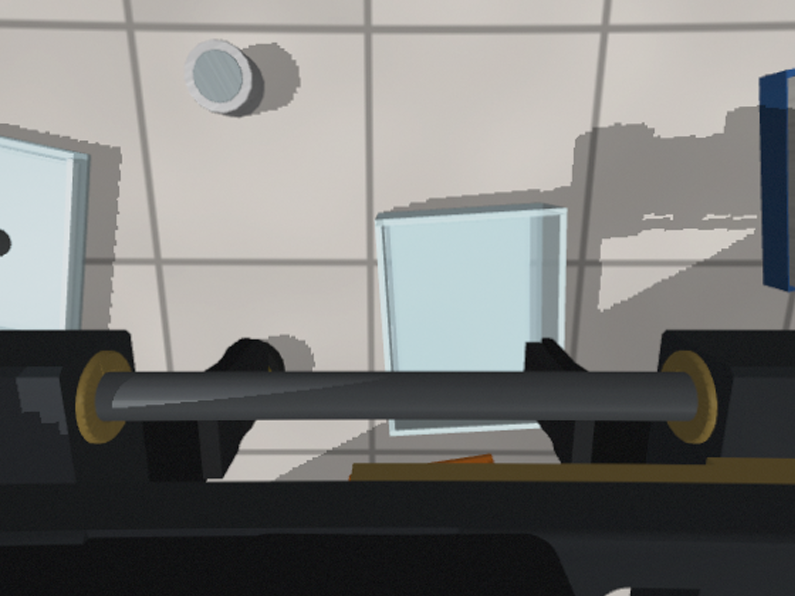

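The wrist view (1.42x) shows the tin top at (218,76). Three deep-tray rim corners are visible at (377,216), (567,208) and (390,435).

```bash
python3 - <<'E'
from h import *
import pickle
c=pickle.load(open('w1.pkl','rb'));g=lambda p:np.array(p,float)/1.42
P=w(c,g([(377,216),(567,208),(390,435)]),.064);print(P,np.linalg.norm(P[0]-P[1]),np.linalg.norm(P[0]-P[2]),(P[1]+P[2])/2,'yaw',np.arctan2(*(P[0]-P[2])[1::-1]))
print(w(c,g([(218,75)]),.034))
E
```

```text
[[ 0.58114104 -0.28868129  0.064     ]
 [ 0.58628036 -0.40721643  0.064     ]
 [ 0.42937403 -0.29692299  0.064     ]] 0.11864650235401744 0.1519906262234205 [ 0.5078272  -0.35206971  0.064     ] yaw 0.0542517013510508
[[ 0.66716524 -0.18654593  0.034     ]]
```

Emit:
drive_tool(deltas=[[[24.5, -23, 15, 0, 0, 0], [24.5, -23, 20, 0, 0, 0], [24.5, -23, 20, 0, 0, 0], [24.5, -23, 20, 0, 0, 0], [24.5, -23, 20, 0, 0, 0], [0, 0, 25, 0, 0, 0], [0, 0, 20, 0, 0, 0], [0, 0, 0, 0, 0, 0]]], gripper=90)

```text
time: 2.2
position: [0.6616, -0.187, 0.099]
tool_rot: [1.0, 0.001, -0.005, -0.002]
ft_force: [-0.1, 0.1, -1.1]
grip_width: 0.078
grip_force: 0.0
```

```bash
python3 - <<'E'
from h import *
o=sensors.get_obs();print(o['time'],o['position'],o['tool_rot'].round(4))
c=cam('wrist');c['img']=np.array(c['img']);draw(c,[[.6662+.022*np.cos(t),-.187+.022*np.sin(t),.034] for t in np.linspace(0,6.28,30)]);save(c,'w2.png',s=1)
E
```

```text
2.2 [ 0.66159819 -0.18700096  0.09898385] [ 1.      0.0012 -0.0049 -0.0022]
```

View pics/w2.png

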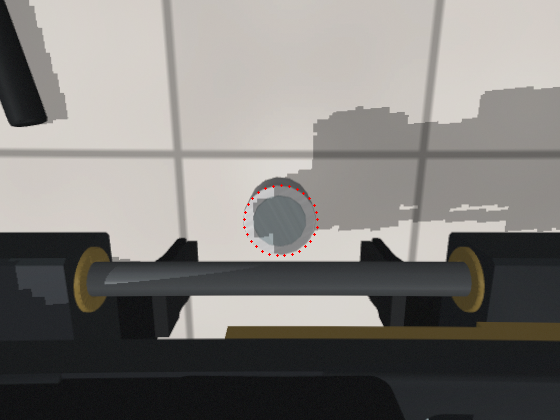

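The tin sits centred in the drawn circle (281,220) between the fingers. Going down to grasp it.

Emit:
drive_tool(deltas=[[[4, 0, 17, 0, 0, 0], [0, 0, 25, 0, 0, 0], [0, 0, 20, 0, 0, 0], [0, 0, 5, 0, 0, 0], [0, 0, 0, 0, 0, 0]]])

```text
time: 2.67
position: [0.668, -0.1897, 0.0371]
tool_rot: [1.0, -0.0, -0.001, -0.0]
ft_force: [-0.4, -0.6, 0.5]
grip_width: 0.0781
grip_force: 0.0
```

Emit:
drive_tool(deltas=[[[0, 0, 0, 0, 0, 0], [0, 0, 0, 0, 0, 0], [0, 0, 0, 0, 0, 0], [0, 0, 0, 0, 0, 0], [0, 0, 0, 0, 0, 0], [0, 0, 0, 0, 0, 0]]], gripper=0, squeeze=15)

```text
time: 3.17
position: [0.669, -0.1892, 0.0382]
tool_rot: [1.0, 0.0, 0.0, 0.0]
ft_force: [0.3, -0.2, 0.6]
grip_width: 0.0458
grip_force: 0.3
```

Emit:
drive_tool(deltas=[[[-2, 0, 4, 0, 0, 0], [0, 0, 5, 0, 0, 0], [0, 0, 0, 0, 0, 0]]], gripper=65)

```text
time: 3.42
position: [0.6657, -0.1889, 0.0271]
tool_rot: [1.0, 0.0, -0.001, -0.001]
ft_force: [0.1, 0.7, 0.0]
grip_width: 0.0547
grip_force: 0.0
```

Emit:
drive_tool(deltas=[[[0, 0, 0, 0, 0, 0], [0, 0, 0, 0, 0, 0], [0, 0, 0, 0, 0, 0], [0, 0, 0, 0, 0, 0], [0, 0, 0, 0, 0, 0], [0, 0, 0, 0, 0, 0]]], gripper=0, squeeze=15)

```text
time: 3.92
position: [0.6667, -0.1893, 0.0285]
tool_rot: [1.0, 0.0, -0.0, -0.0]
ft_force: [0.5, 1.1, -0.8]
grip_width: 0.0429
grip_force: 15.0
```

Emit:
drive_tool(deltas=[[[0, 0, -20, 0, 0, 0], [0, 0, -30, 0, 0, 0], [0, 0, -30, 0, 0, 0], [-10, 10, -30, 0, 0, 0], [-25, 25, 0, 0, 0, 0], [-25, 25, 0, 0, 0, 0], [-25, 25, 0, 0, 0, 0], [-25, 25, 0, 0, 0, 0]]])

```text
time: 4.58
position: [0.5559, -0.3, 0.1391]
tool_rot: [1.0, 0.001, 0.0, 0.0]
ft_force: [0.5, -0.3, -1.7]
grip_width: 0.0432
grip_force: 15.0
```

Emit:
drive_tool(deltas=[[[-25, 25, 0, 0, 0, 0], [-20, 20, 0, 0, 0, 0], [-5, 7, 0, 0, 0, 0], [0, 0, 20, 0, 0, 0], [0, 0, 20, 0, 0, 0], [0, 0, 0, 0, 0, 0]]])

```text
time: 5.08
position: [0.5051, -0.3497, 0.0954]
tool_rot: [1.0, 0.0, -0.002, -0.003]
ft_force: [0.3, 0.2, -2.3]
grip_width: 0.0431
grip_force: 15.0
```

Emit:
drive_tool(deltas=[[[2, 0, 15, 0, 0, 0], [0, 0, 20, 0, 0, 0], [0, 0, 12, 0, 0, 0], [0, 0, 6, 0, 0, 0], [0, 0, 3, 0, 0, 0], [0, 0, 0, 0, 0, 0], [0, 0, 0, 0, 0, 0]]])

```text
time: 5.67
position: [0.5094, -0.3516, 0.0432]
tool_rot: [1.0, 0.001, 0.0, 0.0]
ft_force: [0.9, 0.3, 0.0]
grip_width: 0.0429
grip_force: 15.0
```

Emit:
drive_tool(deltas=[[[0, 0, 1.5, 0, 0, 0], [0, 0, 1.5, 0, 0, 0], [0, 0, 0, 0, 0, 0], [0, 0, 0, 0, 0, 0]]])

```text
time: 6.0
position: [0.509, -0.3515, 0.0398]
tool_rot: [1.0, 0.0, 0.0, 0.0]
ft_force: [-1.1, -0.5, -0.3]
grip_width: 0.043
grip_force: 15.0
```

Emit:
drive_tool(deltas=[[[0, 0, 1.3, 0, 0, 0], [0, 0, 0, 0, 0, 0], [0, 0, 0, 0, 0, 0]]])

```text
time: 6.25
position: [0.5091, -0.3516, 0.0384]
tool_rot: [1.0, 0.0, 0.0, 0.0]
ft_force: [0.6, -0.1, 0.2]
grip_width: 0.0432
grip_force: 15.0
```

Emit:
drive_tool(deltas=[[[0, 0, 0, 0, 0, 0], [0, 0, 0, 0, 0, 0], [0, 0, 0, 0, 0, 0], [0, 0, -15, 0, 0, 0], [0, 0, -30, 0, 0, 0], [0, 0, -40, 0, 0, 0], [0, 0, -40, 0, 0, 0], [0, 0, -40, 0, 0, 0]]], gripper=62)

```text
time: 6.92
position: [0.5085, -0.351, 0.2046]
tool_rot: [1.0, 0.0, -0.0, -0.0]
ft_force: [0.3, 0.1, 0.2]
grip_width: 0.0537
grip_force: 0.0
```

Emit:
drive_tool(deltas=[[[0, 0, -20, 0, 0, -0.11], [0, 0, 0, 0, 0, -0.12], [0, 0, 0, 0, 0, -0.12], [0, 0, 0, 0, 0, -0.12], [0, 0, 0, 0, 0, -0.12], [0, 0, 0, 0, 0, -0.12], [0, 0, 0, 0, 0, -0.12], [0, 0, 0, 0, 0, -0.12]]])

```text
time: 7.58
position: [0.5087, -0.3512, 0.2232]
tool_rot: [0.888, 0.46, -0.0, -0.0]
ft_force: [-0.5, 0.3, 0.3]
grip_width: 0.0543
grip_force: 0.0
```

Emit:
drive_tool(deltas=[[[0, 0, 0, 0, 0, -0.12], [0, 0, 0, 0, 0, -0.12], [0, 0, 0, 0, 0, -0.12], [0, 0, 0, 0, 0, -0.12], [0, 0, 0, 0, 0, -0.12], [0, 0, 0, 0, 0, -0.02], [0, 0, 0, 0, 0, 0]]])

```text
time: 8.17
position: [0.5088, -0.3512, 0.2232]
tool_rot: [0.708, 0.706, 0.0, -0.0]
ft_force: [-0.1, 0.1, 0.0]
grip_width: 0.0541
grip_force: 0.0
```

```bash
python3 - <<'E'
from h import *
import pickle
o=sensors.get_obs();print(o['time'],o['position'],R.from_quat(o['tool_rot']).as_matrix().round(3),o['q'])
c=cam('wrist');pickle.dump(c,open('w3.pkl','wb'));c['img']=np.array(c['img']);draw(c,box(.507,-.351,.064,.064,.055));save(c,'w3.png',s=1.3)
E
```

```text
8.1667 [ 0.50882264 -0.35124283  0.22319078] [[ 0.002  1.    -0.   ]
 [ 1.    -0.002  0.   ]
 [ 0.    -0.    -1.   ]] [-7.84712529e-01  5.42347743e-01  1.47203890e+00  3.41712588e-05
  1.12749073e+00 -7.82779604e-01]
```

View pics/w3.png

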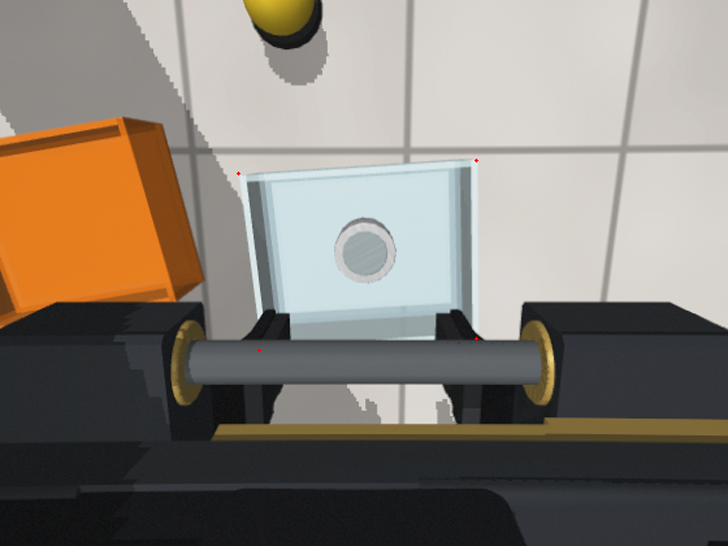

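The tin stands in the middle of the deep tray (365,252). The rim corners at (243,176) and (477,161) are within about 3 mm of my estimate. Next is the middle tray.

Emit:
drive_tool(deltas=[[[20, -1, 0, 0, 0, 0], [38, -2, 0, 0, 0, 0], [40, -2, 0, 0, 0, 0], [40, -2, 0, 0, 0, 0], [40, -2, 0, 0, 0, 0], [40, -2, 0, 0, 0, 0], [40, -2, 0, 0, 0, 0], [40, -2, 0, 0, 0, 0]]])

```text
time: 8.88
position: [0.4935, -0.0517, 0.2235]
tool_rot: [0.708, 0.706, 0.0, 0.0]
ft_force: [0.8, 0.1, 0.4]
grip_width: 0.0538
grip_force: 0.0
```

Emit:
drive_tool(deltas=[[[40, -2, 0, 0, 0, 0], [40, -2, 0, 0, 0, 0], [40, -2, 0, 0, 0, 0], [40, -2, 0, 0, 0, 0], [40, -3, 0, 0, 0, 0], [40, -3, 0, 0, 0, 0], [40, -3, 0, 0, 0, 0], [40, -3, 0, 0, 0, 0]]])

```text
time: 9.55
position: [0.4734, 0.2686, 0.2235]
tool_rot: [0.708, 0.706, 0.0, 0.0]
ft_force: [1.5, -0.1, -0.2]
grip_width: 0.054
grip_force: 0.0
```

Emit:
drive_tool(deltas=[[[0, 0, 0, 0, 0, 0], [0, 0, 0, 0, 0, 0]]])

```text
time: 9.72
position: [0.4733, 0.2686, 0.2232]
tool_rot: [0.706, 0.708, 0.0, 0.0]
ft_force: [0.2, 0.2, 0.1]
grip_width: 0.0539
grip_force: 0.0
```

```bash
python3 - <<'E'
from h import *
import pickle
c=pickle.load(open('w3.pkl','rb'));P=w(c,np.array([(243,176),(477,161)])/1.3,.064);print(P,P.mean(0),P[1]-P[0])
o=sensors.get_obs();print(o['time'],o['position'],R.from_quat(o['tool_rot']).as_matrix().round(3))
c=cam('wrist');pickle.dump(c,open('w4.pkl','wb'));c['img']=np.array(c['img']);draw(c,box(.4735,.362,.046,.046,-.016));save(c,'w4.png',s=1.3)
E
```

```text
[[ 0.43195653 -0.29693918  0.064     ]
 [ 0.57940356 -0.28797959  0.064     ]] [ 0.50568005 -0.29245939  0.064     ] [0.14744703 0.00895958 0.        ]
9.7167 [0.47331198 0.26864322 0.22322972] [[-0.003  1.     0.   ]
 [ 1.     0.003 -0.   ]
 [-0.     0.    -1.   ]]
```

View pics/w4.png

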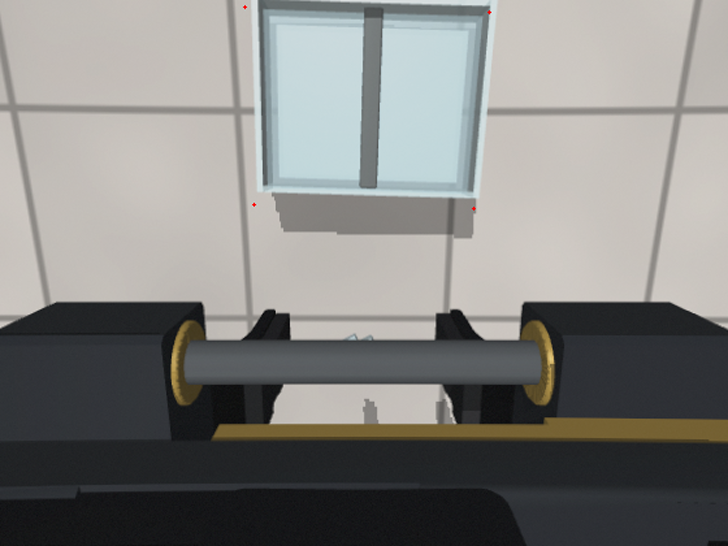

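```bash
python3 - <<'E'
from h import *
import pickle
c=pickle.load(open('w4.pkl','rb'));g=lambda p:np.array(p,float)/1.3
P=w(c,g([(257,193),(479,198)]),.046);d=(P[1]-P[0])/np.linalg.norm(P[1]-P[0]);n=np.array([-d[1],d[0],0]);print(P,np.linalg.norm(P[1]-P[0]),P.mean(0)+.06*n,np.arctan2(d[1],d[0]))
Q=w(c,g([(373,9),(369,187)]),.038);print(Q,np.linalg.norm(Q[0]-Q[1]),Q.mean(0),-np.arctan2(*(Q[0]-Q[1])[:2]))
E
```

```text
[[0.40052619 0.31058321 0.046     ]
 [0.55098909 0.30769583 0.046     ]] 0.15049060224006333 [0.47690883 0.36912847 0.046     ] -0.01918767033967763
[[0.47816535 0.42449072 0.038     ]
 [0.47642816 0.31440495 0.038     ]] 0.11009948176285081 [0.47729675 0.36944784 0.038     ] -0.015778994311603237
```

Middle-tray divider centre is (0.477, 0.369), yaw -0.017. Going in.

Emit:
drive_tool(deltas=[[[25, 1, 0, 0, 0, 0.017], [30, 1, 0, 0, 0, 0], [30, 1, 10, 0, 0, 0], [15, 1, 25, 0, 0, 0], [0, 0, 35, 0, 0, 0], [0, 0, 35, 0, 0, 0], [0, 0, 30, 0, 0, 0], [0, 0, 15, 0, 0, 0]]])

```text
time: 10.43
position: [0.4778, 0.3634, 0.0695]
tool_rot: [0.714, 0.7, -0.003, -0.001]
ft_force: [-0.6, 0.4, -0.1]
grip_width: 0.0541
grip_force: 0.0
```

Emit:
drive_tool(deltas=[[[0, 0, 15, 0, 0, 0], [0, 0, 12, 0, 0, 0], [0, 0, 6, 0, 0, 0], [0, 0, 0, 0, 0, 0], [0, 0, 0, 0, 0, 0]]])

```text
time: 10.85
position: [0.4798, 0.366, 0.0406]
tool_rot: [0.714, 0.701, 0.0, 0.0]
ft_force: [-0.3, 0.3, 0.5]
grip_width: 0.054
grip_force: 0.0
```

Emit:
drive_tool(deltas=[[[3, -2.5, 4, 0, 0, 0], [0, 0, 0, 0, 0, 0], [0, 0, 0, 0, 0, 0]]])

```text
time: 11.1
position: [0.4768, 0.37, 0.0369]
tool_rot: [0.713, 0.701, 0.0, 0.0]
ft_force: [-0.2, -0.3, 0.1]
grip_width: 0.0541
grip_force: 0.0
```

Emit:
drive_tool(deltas=[[[0, 0, 0, 0, 0, 0], [0, 0, 0, 0, 0, 0], [0, 0, 0, 0, 0, 0], [0, 0, 0, 0, 0, 0], [0, 0, 0, 0, 0, 0], [0, 0, 0, 0, 0, 0], [0, 0, 0, 0, 0, 0], [0, 0, 0, 0, 0, 0]]], gripper=0, squeeze=35)

```text
time: 11.77
position: [0.477, 0.3696, 0.0363]
tool_rot: [0.713, 0.701, 0.0, 0.0]
ft_force: [0.2, 0.7, 0.7]
grip_width: 0.0116
grip_force: 35.0
```

Emit:
drive_tool(deltas=[[[0, 0, -8, 0, 0, 0], [0, 0, -20, 0, 0, 0], [0, 0, -30, 0, 0, 0], [0, 0, -35, 0, 0, 0], [0, 0, -35, 0, 0, 0], [0, 0, -35, 0, 0, 0], [0, 0, -20, 0, 0, -0.037], [0, 0, 0, 0, 0, -0.037]]])

```text
time: 12.43
position: [0.4793, 0.3711, 0.2255]
tool_rot: [0.686, 0.728, 0.005, 0.002]
ft_force: [0.3, 0.9, -1.9]
grip_width: 0.0118
grip_force: 35.0
```

Emit:
drive_tool(deltas=[[[-12, 0, 0, 0, 0, 0], [-25, 0, 0, 0, 0, 0], [-36, -0.5, 0, 0, 0, 0], [-36, -0.5, 0, 0, 0, 0], [-36, -0.5, 0, 0, 0, 0], [-36, -0.5, 0, 0, 0, 0], [-36, -0.5, 0, 0, 0, 0], [-36, -0.5, 0, 0, 0, 0]]])

```text
time: 13.1
position: [0.4862, 0.1145, 0.2183]
tool_rot: [0.687, 0.727, -0.001, -0.001]
ft_force: [1.2, -1.3, -0.8]
grip_width: 0.0115
grip_force: 35.0
```

Emit:
drive_tool(deltas=[[[-36, -0.5, 0, 0, 0, 0], [-36, -0.5, 0, 0, 0, 0], [-36, -0.5, 0, 0, 0, 0], [-36, -0.5, 0, 0, 0, 0], [-36, -0.5, 0, 0, 0, 0], [-36, -0.5, 0, 0, 0, 0], [-36, -0.5, 0, 0, 0, 0], [-36, -0.5, 0, 0, 0, 0]]])

```text
time: 13.77
position: [0.4985, -0.1725, 0.2182]
tool_rot: [0.687, 0.726, -0.001, -0.002]
ft_force: [-0.5, 0.1, -1.0]
grip_width: 0.0117
grip_force: 35.0
```

Emit:
drive_tool(deltas=[[[-36, -1, 0, 0, 0, 0], [-36, -1, 0, 0, 0, 0], [-36, -1, 0, 0, 0, 0], [-20, -0.5, 0, 0, 0, 0], [-12, 0, 0, 0, 0, 0], [0, 0, 0, 0, 0, 0], [0, 0, 0, 0, 0, 0]]])

```text
time: 14.35
position: [0.5038, -0.31, 0.2183]
tool_rot: [0.687, 0.726, 0.0, -0.002]
ft_force: [-0.7, 0.8, -1.7]
grip_width: 0.012
grip_force: 35.0
```

Emit:
drive_tool(deltas=[[[-14, 0.5, 0, 0, 0, 0], [-20, 1, 10, 0, 0, 0], [-8, 0.5, 20, 0, 0, 0], [0, 0, 20, 0, 0, 0], [0, 0, 20, 0, 0, 0], [0, 0, 15, 0, 0, 0], [0, 0, 5, 0, 0, 0], [0, 0, 0, 0, 0, 0]]])

```text
time: 15.02
position: [0.5088, -0.351, 0.1278]
tool_rot: [0.686, 0.727, 0.0, -0.002]
ft_force: [-0.7, 0.3, -1.7]
grip_width: 0.0118
grip_force: 35.0
```

```bash
python3 - <<'E'
from h import *
o=sensors.get_obs();p=o['position'];print(o['time'],p,o['ft_force']);m=R.from_quat(o['tool_rot']).as_matrix();print(m.round(3))
y=np.arctan2(m[1,0],m[0,0])-np.pi/2
ims=[]
for n,cr in(('wrist',(130,60,450,300)),('top',(290,160,410,250))):
    c=cam(n);c['img']=np.array(c['img'])
    draw(c,box(.508,-.352,.064,.064,.057));draw(c,box(p[0],p[1],p[2]-.0363+.046,p[2]-.0363+.046,y),(255,0,255))
    x0,y0,x1,y1=cr;ims.append(cv2.resize(c['img'][y0:y1,x0:x1,::-1],(400,300),interpolation=cv2.INTER_CUBIC))
cv2.imwrite('pics/w5.png',cv2.resize(np.hstack(ims),None,fx=1,fy=1))
E
```

```text
15.0167 [ 0.5088479  -0.35097263  0.12775248] [-0.66318294  0.27299439 -1.68337611]
[[-0.058  0.998 -0.003]
 [ 0.998  0.058  0.003]
 [ 0.003 -0.003 -1.   ]]
```

View pics/w5.png

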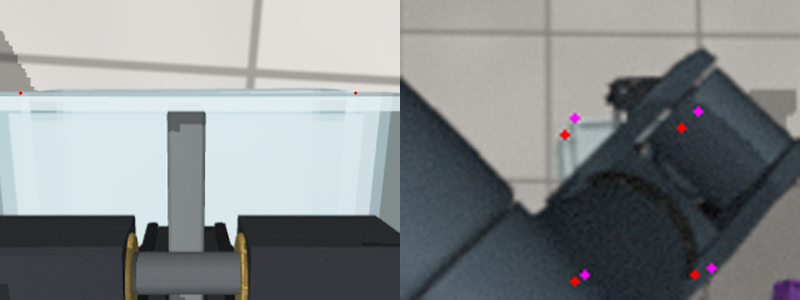

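The held tray is level and its projected outline sits over the deep tray. Lowering gently, watching height against force.

Emit:
drive_tool(deltas=[[[0, -0.5, 10, 0, 0, 0], [0, 0, 10, 0, 0, 0], [0, 0, 5, 0, 0, 0], [0, 0, 4, 0, 0, 0], [0, 0, 2, 0, 0, 0], [0, 0, 0, 0, 0, 0], [0, 0, 0, 0, 0, 0]]])

```text
time: 15.7
position: [0.509, -0.3529, 0.0982]
tool_rot: [0.687, 0.727, 0.0, -0.0]
ft_force: [-0.7, 0.4, -1.5]
grip_width: 0.0118
grip_force: 35.0
```

Emit:
drive_tool(deltas=[[[0, 0, 1, 0, 0, 0], [0, 0, 0, 0, 0, 0], [0, 0, 0, 0, 0, 0]]])

```text
time: 15.95
position: [0.5091, -0.3529, 0.0975]
tool_rot: [0.687, 0.727, 0.0, 0.0]
ft_force: [-0.7, -0.2, -0.5]
grip_width: 0.0119
grip_force: 35.0
```

Emit:
drive_tool(deltas=[[[-0.5, -1, 1.2, 0, 0, 0], [0, 0, 1.2, 0, 0, 0], [0, 0, 0, 0, 0, 0], [0, 0, 0, 0, 0, 0]]])

```text
time: 16.28
position: [0.5079, -0.3533, 0.0947]
tool_rot: [0.687, 0.727, 0.0, -0.0]
ft_force: [0.3, 0.2, -1.1]
grip_width: 0.0116
grip_force: 35.0
```

Emit:
drive_tool(deltas=[[[0, 0, 1, 0, 0, 0], [0, 0, 0, 0, 0, 0], [0, 0, 0, 0, 0, 0]]])

```text
time: 16.53
position: [0.5081, -0.3534, 0.0942]
tool_rot: [0.687, 0.727, -0.0, 0.0]
ft_force: [-0.4, 0.7, 1.5]
grip_width: 0.0116
grip_force: 35.0
```

Emit:
drive_tool(deltas=[[[0, 0, 0, 0, 0, 0], [0, 0, 0, 0, 0, 0], [0, 0, 0, 0, 0, 0], [0, 0, -10, 0, 0, 0], [0, 0, -30, 0, 0, 0], [0, 0, -40, 0, 0, 0], [0, 0, -40, 0, 0, 0], [0, 0, -30, 0, 0, 0]]], gripper=55)

```text
time: 17.2
position: [0.5087, -0.3539, 0.2478]
tool_rot: [0.687, 0.727, -0.0, 0.002]
ft_force: [0.9, -0.8, 0.4]
grip_width: 0.0469
grip_force: 0.0
```

Emit:
drive_tool(deltas=[[[-25, 0, 0, 0, 0, 0], [-25, 0, 0, 0, 0, 0], [-25, 0, 0, 0, 0, 0], [-20, 0, 0, 0, 0, 0], [0, 0, 0, 0, 0, 0], [0, 0, 0, 0, 0, 0]]])

```text
time: 17.7
position: [0.5131, -0.4489, 0.2441]
tool_rot: [0.687, 0.726, 0.0, 0.0]
ft_force: [0.2, 0.8, 0.3]
grip_width: 0.048
grip_force: 0.0
```

```bash
python3 - <<'E'
from h import *
import pickle
o=sensors.get_obs();p=o['position'];print(o['time'],p,o['tool_rot'])
c=cam('wrist');pickle.dump(c,open('w6.pkl','wb'));c['img']=np.array(c['img'])
draw(c,box(.508,-.353,.104,.104,.057),(255,0,255));save(c,'w6.png',s=1.3)
E
```

```text
17.7 [ 0.51306372 -0.44889362  0.24409593] [6.87236967e-01 7.26433291e-01 1.56026128e-04 3.10837939e-05]
```

View pics/w6.png

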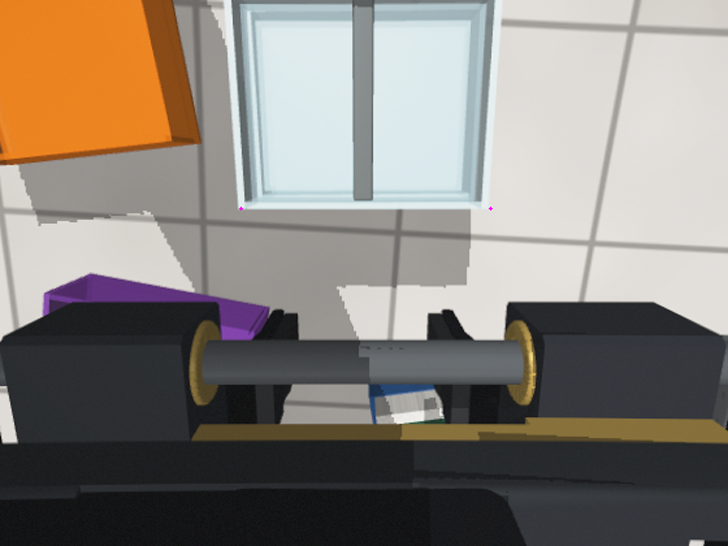

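The middle tray is seated squarely: its near rim corners at (240,208) and (488,207) match the seated prediction. Next is the knob tray.

Emit:
drive_tool(deltas=[[[20, 4, 0, 0, 0, 0], [36, 6, 0, 0, 0, 0], [36, 6, 0, 0, 0, 0], [36, 6, 0, 0, 0, 0], [36, 6, 0, 0, 0, 0], [36, 6, 0, 0, 0, 0], [36, 6, 0, 0, 0, 0], [36, 6, 0, 0, 0, 0]]])

```text
time: 18.42
position: [0.543, -0.1707, 0.2443]
tool_rot: [0.686, 0.727, 0.0, -0.0]
ft_force: [0.3, 0.3, -0.1]
grip_width: 0.0475
grip_force: 0.0
```

Emit:
drive_tool(deltas=[[[36, 7, 0, 0, 0, 0], [24, 7, 0, 0, 0, 0], [10, 2, 0, 0, 0, 0], [0, 0, 0, 0, 0, 0.084], [0, 0, 0, 0, 0, 0.084], [0, 0, 0, 0, 0, 0.084], [0, 0, 0, 0, 0, 0], [0, 0, 0, 0, 0, 0]]])

```text
time: 19.08
position: [0.5554, -0.103, 0.244]
tool_rot: [0.772, 0.636, -0.0, -0.0]
ft_force: [-0.1, -0.5, 0.4]
grip_width: 0.0478
grip_force: 0.0
```

```bash
python3 - <<'E'
from h import *
import pickle
o=sensors.get_obs();p=o['position'];print(o['time'],p,R.from_quat(o['tool_rot']).as_matrix().round(3))
c=cam('wrist');pickle.dump(c,open('w7.pkl','wb'));c['img']=np.array(c['img'])
draw(c,box(.555,-.0135,.026,.026,-.195),(255,0,255));draw(c,[[.555,-.0135,.046]]);save(c,'w7.png',s=1.3)
E
```

```text
19.0833 [ 0.55537543 -0.10300192  0.2440351 ] [[ 0.191  0.982 -0.   ]
 [ 0.982 -0.191 -0.   ]
 [-0.    -0.    -1.   ]]
```

View pics/w7.png

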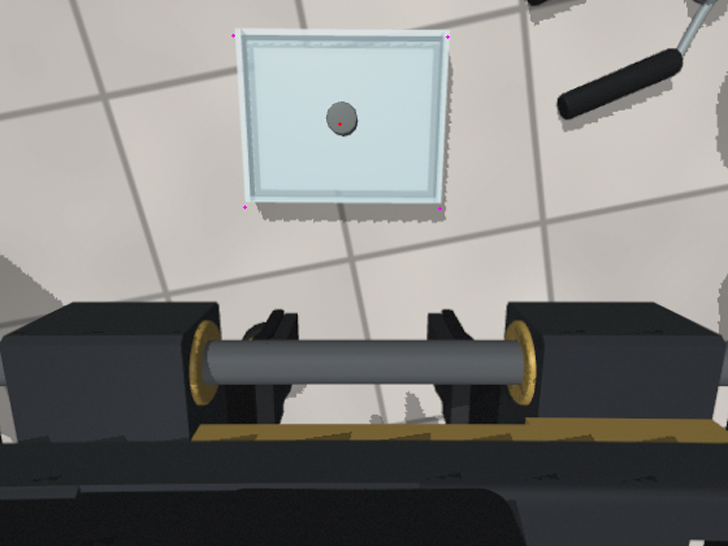

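The wrist view shows the knob tray's rim corners at (238,29), (449,30), (441,203) and (247,202), and the knob top at (342,116).

```bash
python3 - <<'E'
from h import *
import pickle
c=pickle.load(open('w7.pkl','rb'));g=lambda p:np.array(p,float)/1.3
P=w(c,g([(237,29),(449,30),(441,203),(247,202)]),.026);e=P[1]-P[0]+P[2]-P[3];print(P.mean(0),np.arctan2(e[1],e[0]),[np.linalg.norm(P[i]-P[i-1]).round(4) for i in range(4)],w(c,g([(342,117)]),.046))
m=c['M'];o=sensors.get_obs();r=R.from_quat(o['tool_rot'])
print((r.inv().apply(np.r_[P.mean(0)[:2],.04]-o['position'])*1000).round(1))
E
```

```text
[ 0.55779694 -0.01021241  0.026     ] -0.19624498631928944 [np.float64(0.1198), np.float64(0.1484), np.float64(0.1201), np.float64(0.1489)] [[ 0.55759915 -0.00937043  0.046     ]]
[ 91.7 -15.5 204. ]
```

Emit:
drive_tool(deltas=[[[20, -3.5, 0, 0, 0, 0], [30, -5, 10, 0, 0, 0], [30, -5, 25, 0, 0, 0], [11.5, -2, 35, 0, 0, 0], [0, 0, 38, 0, 0, 0], [0, 0, 35, 0, 0, 0], [0, 0, 20, 0, 0, 0], [0, 0, 0, 0, 0, 0]]])

```text
time: 19.8
position: [0.555, -0.0098, 0.0766]
tool_rot: [0.772, 0.635, -0.003, -0.004]
ft_force: [-0.4, 0.1, 0.2]
grip_width: 0.048
grip_force: 0.0
```

Emit:
drive_tool(deltas=[[[0, 0, 16, 0, 0, 0], [0, 0, 12, 0, 0, 0], [0, 0, 6, 0, 0, 0], [0, 0, 0, 0, 0, 0], [0, 0, 0, 0, 0, 0]]])

```text
time: 20.22
position: [0.5586, -0.0106, 0.0474]
tool_rot: [0.773, 0.635, 0.0, 0.0]
ft_force: [0.3, 0.7, 0.4]
grip_width: 0.048
grip_force: 0.0
```

```bash
python3 - <<'E'
from h import *
o=sensors.get_obs();r=R.from_quat(o['tool_rot']);print(o['position'],(r.inv().apply(np.r_[.5577,-.010,.04]-o['position'])*1000).round(1))
E
```

```text
[ 0.55863144 -0.01059241  0.04739378] [ 0.4 -1.   7.4]
```

Emit:
drive_tool(deltas=[[[0.5, -1, 4, 0, 0, 0], [0, 0, 4, 0, 0, 0], [0, 0, 0, 0, 0, 0], [0, 0, 0, 0, 0, 0]]])

```text
time: 20.55
position: [0.5574, -0.0097, 0.0389]
tool_rot: [0.773, 0.635, -0.0, -0.0]
ft_force: [-0.2, 0.7, 0.3]
grip_width: 0.0479
grip_force: 0.0
```

Emit:
drive_tool(deltas=[[[0, 0, 0, 0, 0, 0], [0, 0, 0, 0, 0, 0], [0, 0, 0, 0, 0, 0], [0, 0, 0, 0, 0, 0], [0, 0, 0, 0, 0, 0], [0, 0, 0, 0, 0, 0], [0, 0, 0, 0, 0, 0]]], gripper=0, squeeze=35)

```text
time: 21.13
position: [0.5577, -0.0098, 0.0389]
tool_rot: [0.773, 0.635, 0.0, 0.0]
ft_force: [-0.0, -0.9, -0.2]
grip_width: 0.0212
grip_force: 35.0
```

Emit:
drive_tool(deltas=[[[0, 0, -8, 0, 0, 0], [0, 0, -20, 0, 0, 0], [0, 0, -30, 0, 0, 0], [0, 0, -30, 0, 0, 0], [0, 0, -35, 0, 0, 0], [0, 0, -35, 0, 0, 0], [0, 0, -25, 0, 0, 0], [0, 0, -10, 0, 0, 0]]])

```text
time: 21.8
position: [0.5591, -0.0099, 0.2363]
tool_rot: [0.773, 0.635, 0.002, 0.003]
ft_force: [-0.7, 0.1, -2.4]
grip_width: 0.0212
grip_force: 35.0
```

Emit:
drive_tool(deltas=[[[0, 0, 0, 0, 0, -0.063], [0, 0, 0, 0, 0, -0.063], [0, 0, 0, 0, 0, -0.063], [0, 0, 0, 0, 0, -0.063], [-15, -3, 0, 0, 0, 0], [-30, -6.5, 0, 0, 0, 0], [-32, -6.5, 0, 0, 0, 0], [-32, -6.5, 0, 0, 0, 0]]])

```text
time: 22.47
position: [0.5399, -0.12, 0.2306]
tool_rot: [0.686, 0.728, -0.0, -0.001]
ft_force: [0.2, -0.1, -1.0]
grip_width: 0.021
grip_force: 35.0
```

Emit:
drive_tool(deltas=[[[-32, -6.5, 0, 0, 0, 0], [-32, -6.5, 0, 0, 0, 0], [-32, -6.5, 0, 0, 0, 0], [-32, -6.5, 0, 0, 0, 0], [-32, -6.5, 0, 0, 0, 0], [-32, -6.5, 0, 0, 0, 0], [-20, -5, 0, 0, 0, 0], [-10, -2, 0, 0, 0, 0]]])

```text
time: 23.13
position: [0.5065, -0.3468, 0.2305]
tool_rot: [0.688, 0.726, -0.0, -0.001]
ft_force: [0.8, 0.6, -2.6]
grip_width: 0.021
grip_force: 35.0
```

Emit:
drive_tool(deltas=[[[0, 0, 0, 0, 0, 0], [0, 0, 15, 0, 0, 0], [0, 0, 20, 0, 0, 0], [0, 0, 10, 0, 0, 0], [0, 0, 0, 0, 0, 0], [0, 0, 0, 0, 0, 0]]])

```text
time: 23.63
position: [0.5078, -0.3424, 0.1862]
tool_rot: [0.686, 0.727, 0.0, -0.001]
ft_force: [-0.7, -0.2, -1.7]
grip_width: 0.021
grip_force: 35.0
```

```bash
python3 - <<'E'
from h import *
o=sensors.get_obs();p=o['position'];r=R.from_quat(o['tool_rot']);print(o['time'],p,r.as_matrix().round(3),(r.inv().apply(np.r_[.508,-.353,.137]-p)*1000).round(1))
m=r.as_matrix();y=np.arctan2(m[1,0],m[0,0])-np.pi/2
c=cam('wrist');c['img']=np.array(c['img'])
z=p[2]-.0389+.026;draw(c,box(p[0],p[1],z,z,y),(255,0,255));draw(c,box(.508,-.353,.104,.104,.057));save(c,'w8.png',s=1.3)
E
```

```text
23.6333 [ 0.50779758 -0.34241618  0.18615781] [[-0.058  0.998 -0.002]
 [ 0.998  0.058  0.002]
 [ 0.002 -0.002 -1.   ]] [-10.7  -0.3  49.1]
```

View pics/w8.png

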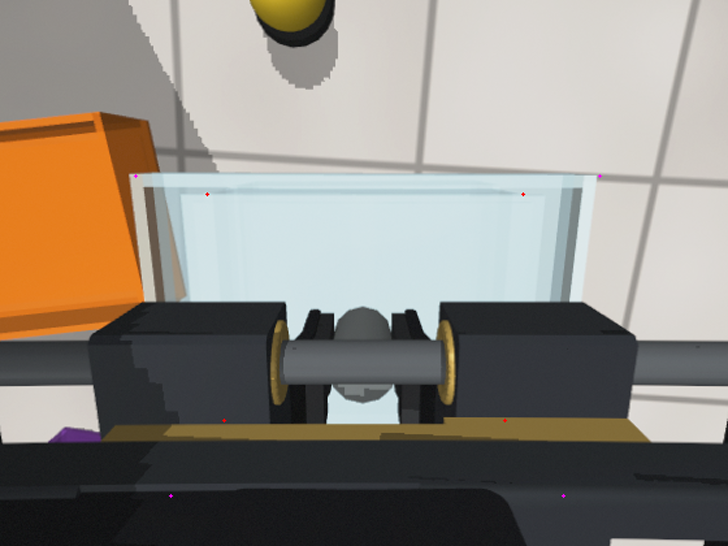

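The held tray's far corners are at (131,175) and (597,175), against predicted (136,177) and (600,176). It is square, about 1 mm off in x, which I'll correct while lowering.

Emit:
drive_tool(deltas=[[[-6, 0.5, 8, 0, 0, 0], [-5, 0.5, 12, 0, 0, 0], [0, 0, 11, 0, 0, 0], [0, 0, 6, 0, 0, 0], [0, 0, 3, 0, 0, 0], [0, 0, 0, 0, 0, 0], [0, 0, 0, 0, 0, 0]]])

```text
time: 24.27
position: [0.5094, -0.3549, 0.1465]
tool_rot: [0.687, 0.727, 0.0, -0.0]
ft_force: [0.3, -0.3, -1.8]
grip_width: 0.0209
grip_force: 35.0
```

Emit:
drive_tool(deltas=[[[0, 0, 1.5, 0, 0, 0], [0, 0, 1.5, 0, 0, 0], [0, 0, 0, 0, 0, 0], [0, 0, 0, 0, 0, 0]]])

```text
time: 24.6
position: [0.5096, -0.355, 0.1441]
tool_rot: [0.687, 0.727, -0.0, 0.0]
ft_force: [0.2, 0.9, -1.6]
grip_width: 0.0211
grip_force: 35.0
```

Emit:
drive_tool(deltas=[[[1.7, -0.5, 0, 0, 0, 0], [0, 0, 1.5, 0, 0, 0], [0, 0, 1.5, 0, 0, 0], [0, 0, 1, 0, 0, 0], [0, 0, 0, 0, 0, 0], [0, 0, 0, 0, 0, 0]]])

```text
time: 25.1
position: [0.5089, -0.3533, 0.1397]
tool_rot: [0.687, 0.727, 0.0, -0.0]
ft_force: [-1.1, -0.0, -0.7]
grip_width: 0.0212
grip_force: 35.0
```

Emit:
drive_tool(deltas=[[[0, 0, 1.2, 0, 0, 0], [0, 0, 1, 0, 0, 0], [0, 0, 0, 0, 0, 0], [0, 0, 0, 0, 0, 0]]])

```text
time: 25.43
position: [0.5089, -0.3533, 0.1376]
tool_rot: [0.687, 0.727, -0.0, -0.0]
ft_force: [0.8, 0.2, -1.2]
grip_width: 0.0211
grip_force: 35.0
```

Emit:
drive_tool(deltas=[[[0, 0, 1, 0, 0, 0], [0, 0, 0, 0, 0, 0], [0, 0, 0, 0, 0, 0]]])

```text
time: 25.68
position: [0.509, -0.3535, 0.1369]
tool_rot: [0.687, 0.727, -0.0, 0.0]
ft_force: [-0.6, -0.1, 0.6]
grip_width: 0.0211
grip_force: 35.0
```

Emit:
drive_tool(deltas=[[[0, 0, 0, 0, 0, 0], [0, 0, 0, 0, 0, 0], [0, 0, 0, 0, 0, 0], [0, 0, -10, 0, 0, 0], [0, 0, -30, 0, 0, 0], [0, 0, -40, 0, 0, 0], [0, 0, -40, 0, 0, 0], [0, 0, -20, 0, 0, 0]]], gripper=55)

```text
time: 26.35
position: [0.5106, -0.3548, 0.2827]
tool_rot: [0.687, 0.727, -0.0, 0.004]
ft_force: [0.2, -0.2, 0.0]
grip_width: 0.0476
grip_force: 0.0
```

Emit:
drive_tool(deltas=[[[-25, 0, 0, 0, 0, 0], [-25, 0, 0, 0, 0, 0], [-25, 0, 0, 0, 0, 0], [-20, 0, 0, 0, 0, 0], [0, 0, 0, 0, 0, 0], [0, 0, 0, 0, 0, 0]]])

```text
time: 26.85
position: [0.514, -0.4489, 0.2769]
tool_rot: [0.687, 0.726, 0.0, 0.0]
ft_force: [0.4, -0.4, -0.5]
grip_width: 0.0475
grip_force: 0.0
```

```bash
python3 - <<'E'
from h import *
o=sensors.get_obs();p=o['position'];print(o['time'],p)
c=cam('wrist');c['img']=np.array(c['img'])
draw(c,box(.508,-.353,.124,.124,.057),(255,0,255));draw(c,[[.508,-.353,.144]]);save(c,'w9.png',s=1.3)
E
```

```text
26.85 [ 0.51403397 -0.44894597  0.27690194]
```

View pics/w9.png

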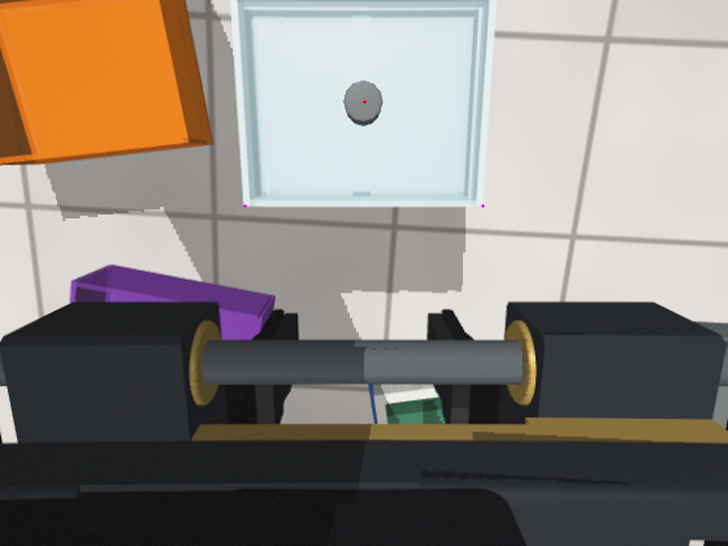

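The shallow tray is seated squarely, with corners and knob on the predicted points. Now the cap, with the tool turned 90° back.

Emit:
drive_tool(deltas=[[[0, 0, 0, 0, 0, 0.11], [0, 0, 0, 0, 0, 0.12], [0, 0, 0, 0, 0, 0.12], [0, 0, 0, 0, 0, 0.12], [0, 0, 0, 0, 0, 0.12], [0, 0, 0, 0, 0, 0.12], [0, 0, 0, 0, 0, 0.12], [0, 0, 0, 0, 0, 0.12]]])

```text
time: 27.57
position: [0.5145, -0.4463, 0.277]
tool_rot: [0.944, 0.33, 0.0, -0.001]
ft_force: [-0.4, -0.4, 0.2]
grip_width: 0.0477
grip_force: 0.0
```

Emit:
drive_tool(deltas=[[[0, 0, 0, 0, 0, 0.12], [0, 0, 0, 0, 0, 0.12], [0, 0, 0, 0, 0, 0.12], [0, 0, 0, 0, 0, 0.12], [0, 0, 0, 0, 0, 0.12], [0, 0, 0, 0, 0, 0.021], [3, -20, 0, 0, 0, 0], [5, -35, 0, 0, 0, 0]]])

```text
time: 28.23
position: [0.519, -0.3947, 0.2766]
tool_rot: [1.0, 0.028, 0.0, 0.001]
ft_force: [1.0, 0.1, 0.2]
grip_width: 0.0479
grip_force: 0.0
```

Emit:
drive_tool(deltas=[[[5, -36, 0, 0, 0, 0], [5, -36, 0, 0, 0, 0], [5, -36, 0, 0, 0, 0], [5, -36, 0, 0, 0, 0], [5, -36, 0, 0, 0, 0], [5, -36, 0, 0, 0, 0], [5, -36, 0, 0, 0, 0], [5, -36, 0, 0, 0, 0]]])

```text
time: 28.9
position: [0.5421, -0.1003, 0.2771]
tool_rot: [1.0, 0.03, 0.0, -0.0]
ft_force: [-0.6, 0.6, -0.0]
grip_width: 0.0477
grip_force: 0.0
```

Emit:
drive_tool(deltas=[[[5, -36, 5, 0, 0, 0], [5, -36, 10, 0, 0, 0], [5, -36, 10, 0, 0, 0], [5, -36, 10, 0, 0, 0], [5, -36, 10, 0, 0, 0], [5, -36, 10, 0, 0, 0], [5, -36, 10, 0, 0, 0], [2, -20, 5, 0, 0, 0]]])

```text
time: 29.57
position: [0.5627, 0.1749, 0.2059]
tool_rot: [1.0, 0.031, -0.001, -0.001]
ft_force: [0.6, -0.2, 0.7]
grip_width: 0.048
grip_force: 0.0
```

Emit:
drive_tool(deltas=[[[0, 0, 0, 0, 0, 0], [0, 0, 0, 0, 0, 0]]])

```text
time: 29.73
position: [0.5632, 0.1723, 0.2065]
tool_rot: [1.0, 0.031, -0.001, 0.0]
ft_force: [-0.7, 0.0, -0.3]
grip_width: 0.0478
grip_force: 0.0
```

```bash
python3 - <<'E'
from h import *
import pickle
o=sensors.get_obs();p=o['position'];r=R.from_quat(o['tool_rot']);print(o['time'],p,r.as_matrix().round(3))
c=cam('wrist');im=c['img'];h=cv2.cvtColor(np.array(im),cv2.COLOR_RGB2HSV)
m=((h[...,0]<20)&(h[...,1]>150)&(h[...,2]>80)).astype(np.uint8)
n,l,s,ce=cv2.connectedComponentsWithStats(m);print([(s[i],ce[i]) for i in range(1,n) if s[i][4]>80])
# centroid of blob ~ mid-height
for i in range(1,n):
    if s[i][4]>300:
        P=w(c,[ce[i]],.011)[0];print(P,(r.inv().apply(np.r_[P[:2],.0]-p)*1000).round(1))
E
```

```text
29.7333 [0.56315562 0.1722594  0.20649097] [[ 0.998  0.062 -0.001]
 [ 0.062 -0.998 -0.   ]
 [-0.001  0.    -1.   ]]
[(array([ 266,   80,   38,   40, 1152], dtype=int32), array([284.40364583,  99.45138889]))]
[0.64514807 0.172988   0.011     ] [ 82.1   4.3 206.4]
```

Emit:
drive_tool(deltas=[[[20, 1.5, 0, 0, 0, 0], [30, 1.5, 5, 0, 0, 0], [25, 1.3, 20, 0, 0, 0], [7, 0, 35, 0, 0, 0], [0, 0, 38, 0, 0, 0], [0, 0, 30, 0, 0, 0], [0, 0, 20, 0, 0, 0], [0, 0, 5, 0, 0, 0]]], gripper=70)

```text
time: 30.45
position: [0.6437, 0.1688, 0.0499]
tool_rot: [1.0, 0.028, -0.004, 0.0]
ft_force: [-0.1, 0.0, -0.1]
grip_width: 0.061
grip_force: 0.0
```

Emit:
drive_tool(deltas=[[[0, 0, 12, 0, 0, 0], [0, 0, 6, 0, 0, 0], [0, 0, 0, 0, 0, 0], [0, 0, 0, 0, 0, 0]]])

```text
time: 30.78
position: [0.6472, 0.1708, 0.0367]
tool_rot: [1.0, 0.028, 0.001, -0.0]
ft_force: [1.0, -0.2, 0.7]
grip_width: 0.061
grip_force: 0.0
```

```bash
python3 - <<'E'
from h import *
o=sensors.get_obs();p=o['position'];r=R.from_quat(o['tool_rot']);print(p,(r.inv().apply(np.r_[.645,.1728,.0245]-p)*1000).round(1))
c=cam('wrist');c['img']=np.array(c['img']);draw(c,[[.645+.017*np.cos(t),.1728+.017*np.sin(t),.018] for t in np.linspace(0,6.28,30)],(0,0,255));save(c,'w10.png')
E
```

```text
[0.64716668 0.17082195 0.03674883] [-2.1 -2.1 12.2]
```

View pics/w10.png

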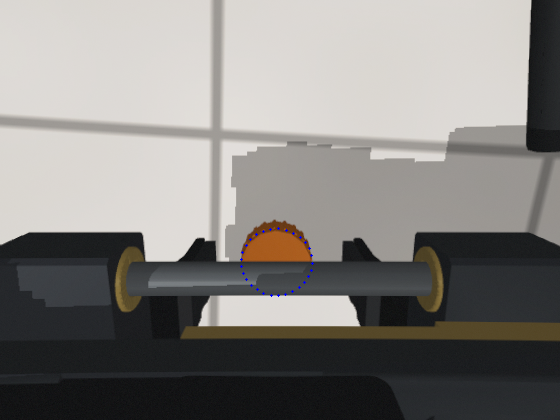

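The cap (277,262) fits the drawn circle and lies between the fingers. Grasping it.

Emit:
drive_tool(deltas=[[[-2, -2, 5, 0, 0, 0], [0, 0, 5, 0, 0, 0], [0, 0, 1.5, 0, 0, 0], [0, 0, 0, 0, 0, 0]]])

```text
time: 31.17
position: [0.6438, 0.173, 0.0236]
tool_rot: [1.0, 0.029, -0.001, 0.0]
ft_force: [1.0, 0.1, 0.2]
grip_width: 0.0607
grip_force: 0.0
```

Emit:
drive_tool(deltas=[[[0, 0, 0, 0, 0, 0], [0, 0, 0, 0, 0, 0], [0, 0, 0, 0, 0, 0], [0, 0, 0, 0, 0, 0], [0, 0, 0, 0, 0, 0], [0, 0, 0, 0, 0, 0], [0, 0, 0, 0, 0, 0]]], gripper=0, squeeze=10)

```text
time: 31.75
position: [0.6444, 0.1729, 0.0243]
tool_rot: [1.0, 0.028, 0.0, -0.0]
ft_force: [-0.4, -0.1, 0.2]
grip_width: 0.0335
grip_force: 10.0
```

Emit:
drive_tool(deltas=[[[0, 0, -8, 0, 0, 0], [0, 0, -20, 0, 0, 0], [0, 0, -35, 0, 0, 0], [0, 0, -38, 0, 0, 0], [0, 0, -38, 0, 0, 0], [0, 0, -38, 0, 0, 0], [0, 0, -20, 0, 0, 0], [0, 0, 0, 0, 0, 0]]])

```text
time: 32.42
position: [0.6478, 0.1734, 0.2287]
tool_rot: [1.0, 0.028, 0.007, -0.0]
ft_force: [0.5, 0.0, -0.2]
grip_width: 0.0334
grip_force: 10.0
```

Emit:
drive_tool(deltas=[[[-4, 18, 0, 0, 0, 0], [-8, 34, 0, 0, 0, 0], [-8.5, 35, 0, 0, 0, 0], [-8.5, 35, 0, 0, 0, 0], [-8.5, 35, 0, 0, 0, 0], [-8.5, 35, 0, 0, 0, 0], [-8.5, 35, 0, 0, 0, 0], [-8.5, 35, 0, 0, 0, 0]]])

```text
time: 33.08
position: [0.5949, -0.0936, 0.2204]
tool_rot: [1.0, 0.028, -0.001, -0.0]
ft_force: [0.4, -0.5, 0.0]
grip_width: 0.0335
grip_force: 10.0
```

Emit:
drive_tool(deltas=[[[-8.5, 35, 0, 0, 0, 0], [-8.5, 35, 0, 0, 0, 0], [-8.5, 35, 0, 0, 0, 0], [-8.5, 35, 0, 0, 0, 0], [-8.5, 35, 0, 0, 0, 0], [-8, 35, 0, 0, 0, 0], [-8, 32, 0, 0, 0, 0], [-3, 13, 0, 0, 0, 0]]])

```text
time: 33.75
position: [0.5478, -0.3548, 0.2204]
tool_rot: [1.0, 0.027, -0.0, 0.001]
ft_force: [0.3, 0.2, -1.1]
grip_width: 0.0338
grip_force: 10.0
```

Emit:
drive_tool(deltas=[[[0, 0, 0, 0, 0, 0], [0, 0, 20, 0, 0, 0], [0, 0, 20, 0, 0, 0], [0, 0, 10, 0, 0, 0], [0, 0, 0, 0, 0, 0], [0, 0, 0, 0, 0, 0]]])

```text
time: 34.25
position: [0.5494, -0.3487, 0.1706]
tool_rot: [1.0, 0.029, -0.001, -0.001]
ft_force: [-0.2, 0.3, 0.4]
grip_width: 0.0338
grip_force: 10.0
```

```bash
python3 - <<'E'
from h import *
o=sensors.get_obs();p=o['position'];r=R.from_quat(o['tool_rot']);print(p,(r.inv().apply(np.r_[.550,-.3506,.1323]-p)*1000).round(1))
E
```

```text
[ 0.54940824 -0.34868576  0.17057026] [ 0.5  2.  38.3]
```

Emit:
drive_tool(deltas=[[[0.5, 2, 10, 0, 0, 0], [0, 0, 15, 0, 0, 0], [0, 0, 7, 0, 0, 0], [0, 0, 3, 0, 0, 0], [0, 0, 0, 0, 0, 0], [0, 0, 0, 0, 0, 0]]])

```text
time: 34.75
position: [0.5503, -0.3525, 0.1365]
tool_rot: [1.0, 0.028, 0.0, 0.0]
ft_force: [0.1, 0.2, 0.2]
grip_width: 0.0335
grip_force: 10.0
```

Emit:
drive_tool(deltas=[[[0, 0, 1.5, 0, 0, 0], [0, 0, 0.5, 0, 0, 0], [0, 0, 0, 0, 0, 0], [0, 0, 0, 0, 0, 0]]])

```text
time: 35.08
position: [0.55, -0.3524, 0.1345]
tool_rot: [1.0, 0.028, 0.0, 0.0]
ft_force: [-1.1, -0.7, -0.9]
grip_width: 0.0335
grip_force: 10.0
```

Emit:
drive_tool(deltas=[[[0, 0, 1.5, 0, 0, 0], [0, 0, 0.5, 0, 0, 0], [0, 0, 0, 0, 0, 0], [0, 0, 0, 0, 0, 0]]])

```text
time: 35.42
position: [0.55, -0.3523, 0.1322]
tool_rot: [1.0, 0.028, 0.0, 0.0]
ft_force: [0.4, 0.4, 0.8]
grip_width: 0.0337
grip_force: 10.0
```

At floor height. Releasing, lifting and backing off to check.

Emit:
drive_tool(deltas=[[[0, 0, 0, 0, 0, 0], [0, 0, 0, 0, 0, 0], [0, 0, 0, 0, 0, 0], [0, 0, -6, 0, 0, 0], [0, 0, -20, 0, 0, 0], [0, 0, -35, 0, 0, 0], [0, 0, -35, 0, 0, 0], [0, 0, -20, 0, 0, 0]]], gripper=58)

```text
time: 36.08
position: [0.5513, -0.3533, 0.2526]
tool_rot: [1.0, 0.028, 0.002, 0.002]
ft_force: [1.4, -0.5, 0.2]
grip_width: 0.0508
grip_force: 0.0
```

Emit:
drive_tool(deltas=[[[-25, 0, -10, 0, 0, 0], [-30, 0, 0, 0, 0, 0], [-30, 0, 0, 0, 0, 0], [-25, 0, 0, 0, 0, 0], [-20, 0, 0, 0, 0, 0], [0, 0, 0, 0, 0, 0], [0, 0, 0, 0, 0, 0]]])

```text
time: 36.67
position: [0.4197, -0.36, 0.2588]
tool_rot: [1.0, 0.027, 0.0, 0.0]
ft_force: [0.3, -0.5, 0.3]
grip_width: 0.0505
grip_force: 0.0
```

```bash
python3 - <<'E'
from h import *
o=sensors.get_obs();p=o['position'];print(o['time'],p,o['joint_velocities'].round(3))
c=cam('wrist');c['img']=np.array(c['img']);draw(c,box(.508,-.353,.124,.124,.057),(255,0,255))
s=cam('side');a=cv2.resize(c['img'][:300],(448,240));b=cv2.resize(s['img'][110:290,170:434],(352,240),interpolation=cv2.INTER_CUBIC)
cv2.imwrite('pics/w11.png',np.hstack([a,b])[:,:,::-1])
E
```

```text
36.6667 [ 0.41973457 -0.35995081  0.2588386 ] [ 0.024  0.02  -0.036  0.008 -0.007 -0.   ]
```

View pics/w11.png

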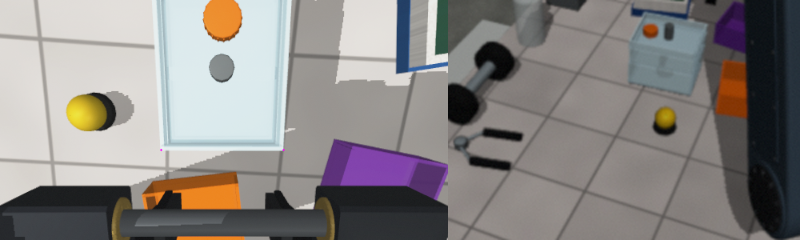

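The cap lies flat on the shallow tray's floor (222,18) beside the knob (222,68). The tower looks square in the side view (668,55), and the ball and grip are undisturbed. Handing in.

```bash
python3 -c "
from rig import ticket
print(ticket.hand_in())"
```

```text
the job is handed in; nothing more can be done
None
```

The tray tower is built in the order asked and handed in at about 37 s: tin in the deep tray, divider tray and knob tray seated squarely, and cap top up on the shallow tray's floor; I never touched the whistle, ball or spring grip.

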